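Put the carving turntable's gearbox into third

ROBOT

A 6-joint arm with a two-finger parallel gripper is mounted at the origin on the work surface. World frame = base frame: x ahead of the robot, y to its left, z up, the work surface at z = 0. Lengths are in mm, angles in rad, forces in N, time in s.
With the tool pointing down it reaches from about 350 to 875 mm from the base axis. Payload 4.2 kg.
Tool frame: the origin (TCP) lies on the mounting face of the last link; the fingertips stand 173 mm ahead of it and the grasp point (between the pads) lies 155 mm ahead of it; z points along the fingers, y is the line along which they close (so a half turn about z gives the same grasp; the last joint's range is limited). The gripper opens to 85 mm and grips with 20 to 120 N. Pads are 22 mm wide; open, the fingers measure 114 mm over their backs; the gripper's body (76 mm by 85 mm) begins 54 mm behind the grasp point. The pads swing forward as they close: fully open they stand 13 mm farther back than shut.
Start: joints at [-0.917, 0.385, 0.008, 0, -1.194, -0.259], TCP at [240.403, -576.894, 404.712] pointing down, gripper open.
Joint ranges: [-3.14, 3.14], [-1.21, 2.06], [-1.07, 1.41], [-3.16, 2.05], [-2.99, -0.16], [-3.1, 3.1]. Speed limits (rad/s): [2.79, 2.79, 3.14, 3.14, 3.14, 3.14].

INTERFACE

Orientations are given as a unit quaternion [x, y, z, w].
In Python, from bench import arm gives the robot as it stands.
- The arm moves only by the tool carry_out, never from a script. Its argument "rows" is a list of rows, each a list of 7 numbers: the shift along the tool's x, y, z as a fraction of full scale, then the turn, a rotation vector about the tool's x, y, z as a fraction of full scale, then the opening, from -1 (shut) to 1 (fully open). A call has 1 to 12 rows; each row is the pose to reach, as a shift and turn from the pose commanded when the call began, along the tool's axes at that moment, turning the shorter way round; what a row does not reach only later rows make up. Full scale, the value 1, is 20 cm for a shift and pi rad for a turn. A row lasts 1/8 s, in which the tool goes at most 62.5 mm and 10.7 degrees, less where a joint would pass 70% of its speed; a pose out of reach is approached as far as the arm can. A call with a number of a shift or a turn outside -1 to 1 is refused whole. A call with a gripper value outside its range is refused whole. The fingers move at their own pace and stop on an object; the grip force is fixed at half the most. Time passes only in rows, so rows that repeat a pose let the fingers close. It gives the time, the measured TCP pose, the force, the opening and the grip force at its end, in the units of the state.
- arm.read_state(): the state, without advancing time (a new reading comes with each control period).
- arm.get_image(name): name is "side" or "top"; returns (picture, depth): 420x560x3 uint8, red, green, blue; 420x560 float32, mm along the optical axis (not along the pixel's ray), 0 where there is no reading.
- arm.calibration(name): a dict with "mtx" (3x3 intrinsics, pixels), "cam_to_world" (4x4, takes a point from camera to world coordinates). Camera axes: x right, y up, looking along -z (the intrinsics and any distortion apply to the point x, -y, -z); pixel columns grow to the right and rows downward; lengths in mm; the calibration is good to about 2 mm. A picture is of the moment at which its call begins. calibration takes no time and is no camera call.
- arm.job_done(): hands the job in; it is judged then, once.
The state is a dict: "clock": time; "joints": joint angles; "joint_vel": joint speeds; "joint_efforts": joint torques, N m; "position": TCP position; "ee_rot": TCP orientation; "contact_force": force on the tool from outside, world axes, zero at the start; "wrist_torque": the same for the moment, N m; "gripper_width": finger opening in mm; "grasp_force": force on a finger pad.
Only numpy, scipy, OpenCV 4.12 (cv2) and the standard library are available. Lean on these libraries where they do the work, as an engineer would, in place of code of your own. Each camera call takes 0.05 s, during which the arm holds its last target. There are 200 camera calls.

TASK

Put the turntable's gearbox into third gear: with closed fingers, push its gear lever out of the left-hand slot it may be standing in, across the gate to the right, and then forward, away from the robot, until it is fully home in the third slot, the far right one marked with three dots. Only push it, with the fingertips or the outside of the fingers and without forcing it: do not take the lever between the fingers and do not pull up its knob. Leave the rosette, the jar and the brush where they are, and finish clear of everything.

Things in the scene. Friction and masses are not known exactly. Their poses are not given: they have to be found in the camera images.
- machine: Grey bench machine fixed to the table. Origin on the table under the centre of its gearbox block (180 x 160 mm, 88 mm high). x axis = forward, away from the robot (turned up to 0.35 rad), y = left, z up. Turntable to the left at y = 225 mm, 210 mm across, top at 84 mm, with the rosette. Motor on the far side, to x = 180 mm, 94 mm high.
- gate_centre (a point): Centre of the H gate on the top of its 110 mm square steel plate, 96.5 mm above the table; axes as the machine's. Slots along x at y = 22 (left) and -22 mm (right), 19 mm wide, to x = +-32 mm; a 20 mm wide crossbar slot along y joins them at x = 0, corners rounded. First far left, second near left, third far right, fourth near right, marked by 1 to 4 dots.
- across (a joint): Sideways tilt of the gear lever, rad, about the machine's x axis: 0 upright, positive leans right (machine -y). Stops at +-0.30; about -0.29 in the left slots, where it starts, 0.26 to 0.30 in the right ones. Stays where it is left; about 1.5 N at the knob moves it. a in the formula of forward.
- forward (a joint): Forward tilt f of the lever, rad: 0 neutral, in the crossbar; positive leans to machine +x. Stops at +-0.29, fully home in a slot. Goes sideways only within about +-0.05. Starts anywhere between first and second slot; stays where it is left. Knob centre in machine axes, a = across, L = 165 mm: (L sin f, -L sin a cos f, 20 mm + L cos a cos f).
- pull (a joint): How far the knob is pulled up along the lever, m: 0 is down, at rest, up to 0.015. It is a spring-loaded lock-out (5 N to start) that must not be used here.
- knob (a point): Centre of the black round knob on top of the lever, 34 mm across and 36 mm high, its axis along the lever; 185 mm above the table when upright. z points up along the lever.
- stem (a point): Point on the lever's steel stem (12 mm across), 50 mm below the knob's centre, 115 mm from the pivot, which lies 20 mm above the table at the machine's origin.
- rosette_mid (a point): Centre of the terracotta-coloured carved rosette, 172 mm across, lying on the turntable, hub 22 mm thick (bystander).
- jar_mid (a point): Middle of a closed jar, 68 mm across, 95 mm high, standing on the table to the right of the gearbox (bystander).
- brush_mid (a point): Middle of a flat brush, 190 mm long, 42 mm wide, 20 mm thick, lying on the table between the robot and the gearbox (bystander).

How it is judged:
By the outcome, as a careful person would: the job done as asked, in the order asked, and still so for the second after the job is handed in, with the robot touching nothing.
It also fails if it takes over 54 s, if anything falls off the work surface, if the arm or the gripper's body presses on something with over 40 N, if the wrist force passes 120 N, or if a joint passes its speed limit or range.

## Working session

There is one attempt and no reset: what is moved stays moved. The work goes in short steps, Python scripts to look and compute and a tool call to move; the robot and the scene stay as the last step left them, time stands still between calls to the robot, and variables do not carry over. Pictures are saved under pics/ and viewed, at most 10 in all, crops included, and the job is handed in when it is done.

Besides the shell and the picture viewer there is one more tool, called after "Request:" as name([rows], argument=value, ...), one row to a line, values as JSON. carry_out: Moves the arm, as the interface text tells. Its arguments: {"type":"object","properties":{"rows":{"type":"array"}},"required":["rows"]}

```bash
mkdir -p pics; cat > h.py <<'E'
import numpy as np, cv2
from bench import arm
def pts(name):
    im,d=arm.get_image(name); c=arm.calibration(name); K=np.array(c["mtx"]); T=np.array(c["cam_to_world"])
    v,u=np.mgrid[0:420,0:560]
    P=np.stack([(u-K[0,2])/K[0,0]*d,-(v-K[1,2])/K[1,1]*d,-d,np.ones_like(d)],-1)@T.T
    P[d==0]=np.nan
    return im,P[...,:3]
def save(im,n): cv2.imwrite('pics/'+n,im[...,::-1])
E
python3 - <<'E'
from h import *
for n in("top","side"):
    im,P=pts(n); save(im,n+"1.png"); np.save(n+".npy",P); print(n,np.round(np.array(arm.calibration(n)["cam_to_world"]),2).tolist())
print(arm.read_state(), arm.calibration("top").keys())
E
```

```text
top [[-0.01, 1.0, -0.1, 434.93], [-1.0, -0.01, 0.02, 44.63], [0.02, 0.1, 1.0, 1118.36], [0.0, 0.0, 0.0, 1.0]]
side [[-0.79, 0.3, -0.54, 40.57], [-0.62, -0.41, 0.67, 634.44], [-0.02, 0.86, 0.5, 585.89], [0.0, 0.0, 0.0, 1.0]]
{'clock': 0.1, 'joints': array([-9.17385637e-01,  3.85494658e-01,  6.79298283e-03, -4.38320887e-04,
       -1.19401242e+00, -2.58613302e-01]), 'joint_vel': array([-0.00167855, -0.00158383,  0.0040544 ,  0.00125053,  0.000134  ,
       -0.00046304]), 'joint_efforts': array([-4.44693005e-04, -3.93321419e+01,  1.88928187e+01,  4.19797406e+00,
       -2.61732894e-03, -3.68970859e-06]), 'position': array([ 240.36450109, -576.74530205,  403.73303115]), 'ee_rot': array([-1.96039852e-01,  9.80595439e-01,  9.50609743e-04, -2.39371539e-04]), 'contact_force': array([-0.35654225, -0.30280153,  0.70239288]), 'wrist_torque': array([-0.06522385,  0.0043687 ,  0.0127678 ]), 'grasp_force': 0.0, 'gripper_width': 85.25011046554985} dict_keys(['mtx', 'cam_to_world'])
```

View pics/top1.png

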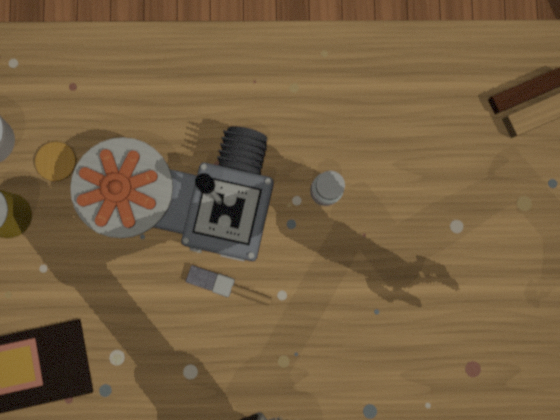

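View pics/side1.png

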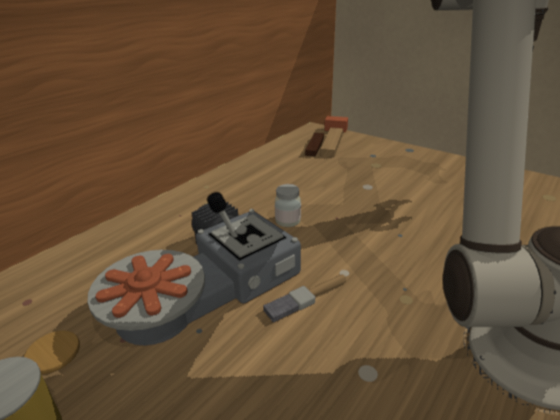

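The top picture shows the plate centred near (227,211), the knob at (205,184) far left (first gear), the jar at (328,187), and the brush at (225,283). The machine is turned slightly clockwise. Next I'll measure them.

```bash
python3 - <<'E'
from h import *
P=np.load("top.npy"); z=P[...,2]
v,u=np.mgrid[0:420,0:560]
im=cv2.imread('pics/top1.png').astype(int)
reg=(u>175)&(u<280)&(v>150)&(v<270)
for lo,hi in((82,93),(93.2,100)):
    m=reg&(z>lo)&(z<hi); 
    m=m.astype(np.uint8); n,l,s,c=cv2.connectedComponentsWithStats(m); i=1+np.argmax(s[1:,4]); print(s[i])
    r=cv2.minAreaRect(P[l==i][:,:2].astype(np.float32)); print(lo,r)
k=reg&(z>150); print('knob',k.sum(),np.nanmean(P[k],0),np.nanmin(P[k],0),np.nanmax(P[k],0))
for nm,(a,b,c,d) in dict(jar=(305,350,165,210),brush=(180,275,260,305)).items():
    q=P[c:d,a:b].reshape(-1,3); q=q[q[:,2]>8]; print(nm,np.nanmin(q,0),np.nanmax(q,0))
# steel plate by colour
g=reg&(z>90)&(z<103)&(im.sum(2)>420); n,l,s,c=cv2.connectedComponentsWithStats(g.astype(np.uint8));i=1+np.argmax(s[1:,4])
print('plate',s[i],cv2.minAreaRect(P[l==i][:,:2].astype(np.float32)),np.nanmedian(P[l==i],0))
S=np.load("side.npy"); k=(S[...,2]>150)&(S[...,0]>380)&(S[...,0]<700)&(abs(S[...,1]-80)<120); print('side knob',k.sum(),np.nanmean(S[k],0),np.nanmin(S[k],0),np.nanmax(S[k],0))
save(cv2.resize(im[150:270,170:290].astype(np.uint8)[...,::-1],(600,600),interpolation=cv2.INTER_CUBIC),"crop1.png")
E
```

```text
[ 182  151   91  110 3695]
82 ((565.7477416992188, 108.4881591796875), (158.7487030029297, 223.75714111328125), 76.74336242675781)
[ 193  181   67   65 1959]
93.2 ((543.068603515625, 114.18978118896484), (118.77520751953125, 117.98726654052734), 76.62461853027344)
knob 325 [585.54340175 148.99892271 187.52259736] [569.08217836 131.56805164 165.48173045] [605.25673319 167.41685351 198.83170885]
jar [ 560.56275724 -129.87014855    8.20264538] [625.19437823 -64.16640166 100.50004134]
brush [347.81416308  24.53985691   8.15875606] [443.34236561 208.75298909  87.04217191]Traceback (most recent call last):
  File "<stdin>", line 14, in <module>
    return _wrapfunc(a, 'argmax', axis=axis, out=out, **kwds)
    return bound(*args, **kwds)
ValueError: attempt to get argmax of an empty sequence
```

```bash
cat >> h.py <<'E'
from scipy.spatial.transform import Rotation as R
C=np.array([543.,114.]); YAW=-0.233
M=np.array([[np.cos(YAW),-np.sin(YAW)],[np.sin(YAW),np.cos(YAW)]])
def tomach(p): return np.asarray(p)[:2]-C if 0 else M.T@(np.asarray(p)[:2]-C)
def rows(*targets):
    """tip targets (mx,my,z) -> shift/turn fractions from the current pose"""
    s=arm.read_state(); r=R.from_quat(s["ee_rot"]); p=s["position"]
    D=np.column_stack([np.r_[-M[:,0],0],np.r_[M[:,1],0],[0,0,-1]])
    t=(r.inv()*R.from_matrix(D)).as_rotvec()/np.pi
    print('now',np.round([*tomach(p),p[2]-173],1),'clk',s["clock"],'F',np.round(s["contact_force"],1))
    for g in targets:
        w=np.r_[C+M@np.array(g[:2],float),g[2]+173]
        print(g,np.round(r.inv().apply(w-p)/200,3),np.round(t,3))
def knob(name):
    im,P=pts(name); q=P[(P[...,2]>150)&(P[...,2]<204)]; m=(q[:,:2]-C)@M
    k=(abs(m[:,0])<80)&(abs(m[:,1])<80); print(name,k.sum(),np.round(m[k].min(0),1),np.round(m[k].max(0),1),np.round((m[k].min(0)+m[k].max(0))/2,1),q[k][:,2].max())
    return im
E
python3 - <<'E'
from h import *
im=knob("top"); save(cv2.resize(im[140:280,160:300],(600,600),interpolation=cv2.INTER_CUBIC),"crop1.png")
knob("side")
for n in("top",):
    P=np.load("top.npy");im,_=arm.get_image("top");h=im.astype(int)
    # plate rect: light-grey pixels in z band
    v,u=np.mgrid[0:420,0:560]
    g=(u>185)&(u<265)&(v>170)&(v<250)&(P[...,2]>92)&(P[...,2]<103)
    m=(P[g][:,:2]-C)@M; print(np.percentile(m,[1,50,99],axis=0),np.median(P[g][:,2]))
rows((85,46,250))
E
```

```text
top 323 [16.8 26.5] [52.6 63.9] [34.7 45.2] 197.52183911826512
side 324 [18.8 28.3] [54.5 64.8] [36.6 46.6] 196.500878957517
[[-58.28800113 -57.63925414]
 [ -5.91911311  -2.94157771]
 [ 58.73912585  58.75314117]] 95.86948593520327
now [-134.9 -742.   231.2] clk 0.25 F [-0.2 -1.   0.3]
(85, 46, 250) [-3.204  2.543 -0.092] [ 0.  -0.   0.2]
```

View pics/crop1.png

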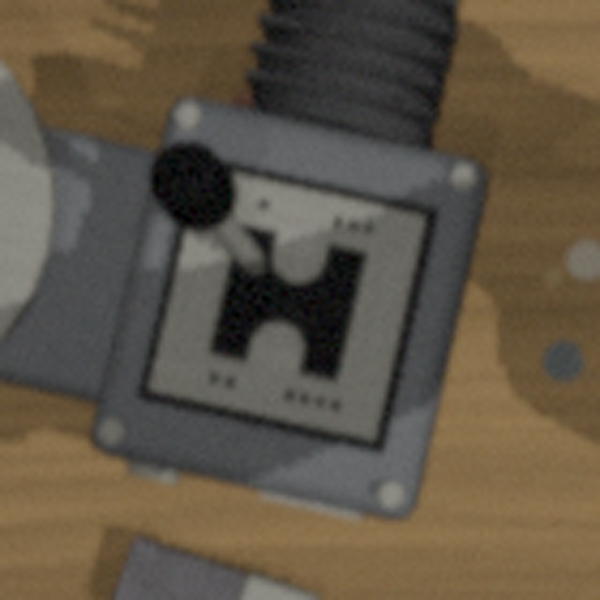

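The crop shows the lever leaning into the far-left slot (first gear), with the knob at (192,185). In machine axes it's at about (36,46), so f≈0.22. I'll start travelling there.

Request:
carry_out([
  [-0.2,0.16,-0.05,0,0,0,-1],
  [-0.4,0.32,-0.1,0,0,0,-1],
  [-0.6,0.48,-0.1,0,0,0,-1],
  [-0.8,0.64,-0.1,0,0,0,-1],
  [-0.8,0.64,-0.1,0,0,0,-1],
])

```text
clock: 0.88
position: [339.9, -394.8, 425.2]
ee_rot: [-0.198, 0.98, -0.0, 0.0]
contact_force: [0.1, -0.3, -0.3]
gripper_width: -0.1
grasp_force: 0.0
```

Request:
carry_out([
  [-0.2,0.16,0,0,0,0,-1],
  [-0.4,0.32,0,0,0,0,-1],
  [-0.6,0.48,0,0,0,0,-1],
  [-0.8,0.64,0,0,0,0,-1],
  [-0.8,0.64,0,0,0,0,-1],
])

```text
clock: 1.5
position: [438.5, -216.0, 424.7]
ee_rot: [-0.198, 0.98, -0.0, 0.0]
contact_force: [-1.0, -1.2, -0.7]
gripper_width: 0.0
grasp_force: 0.0
```

Request:
carry_out([
  [-0.2,0.16,0,0,0,0,-1],
  [-0.4,0.32,0,0,0,0,-1],
  [-0.6,0.48,0,0,0,0,-1],
  [-0.8,0.64,0,0,0,0,-1],
  [-0.8,0.64,0,0,0,0,-1],
])

```text
clock: 2.12
position: [537.3, -36.8, 424.1]
ee_rot: [-0.197, 0.98, -0.0, -0.0]
contact_force: [-0.0, -0.4, -0.2]
gripper_width: 0.1
grasp_force: 0.0
```

```bash
python3 -c "
from h import *
rows((85,46,250))"
```

```text
now [  29.2 -148.1  251.1] clk 2.125 F [-0.  -0.4 -0.2]
(85, 46, 250) [-0.797  0.62   0.005] [-0.  -0.   0.2]
```

Request:
carry_out([
  [-0.2,0.16,0,0,0,0.05,-1],
  [-0.4,0.32,0,0,0,0.1,-1],
  [-0.6,0.48,0,0,0,0.15,-1],
  [-0.8,0.62,0,0,0,0.2,-1],
  [-0.8,0.62,0,0,0,0.2,-1],
  [-0.8,0.62,0,0,0,0.2,-1],
])

```text
clock: 2.88
position: [635.9, 136.5, 424.2]
ee_rot: [0.117, 0.993, -0.0, -0.001]
contact_force: [1.1, 0.3, -1.1]
gripper_width: -0.1
grasp_force: 0.0
```

```bash
python3 - <<'E'
from h import *
rows((85,46,155),(30,46,155))
im,P=pts("side"); save(im[100:320,100:400],"s2.png")
q=P.reshape(-1,3); m=np.c_[(q[:,:2]-C)@M,q[:,2]]
k=(m[:,2]>238)&(m[:,2]<300)&(abs(m[:,0]-85)<50)&(abs(m[:,1]-46)<50); print(k.sum(),np.percentile(m[k],[1,50,99],axis=0))
E
```

```text
now [ 85.2  43.3 251.2] clk 2.875 F [ 1.1  0.3 -1.1]
(85, 46, 155) [0.    0.014 0.481] [-0. -0. -0.]
(30, 46, 155) [0.275 0.014 0.481] [-0. -0. -0.]
358 [[ 72.95646508  16.98557126 251.90467291]
 [ 77.42389501  47.91399848 279.32594559]
 [ 92.87259904  72.32942167 299.72755446]]
```

View pics/s2.png

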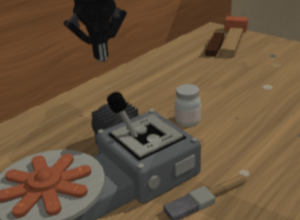

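The picture shows closed fingers above and beyond the knob, with nothing else nearby. I'll go down on the knob's far side, then draw back to push the lever to neutral.

Request:
carry_out([
  [0,0.01,0.15,0,0,0,-1],
  [0,0.01,0.3,0,0,0,-1],
  [0,0.01,0.48,0,0,0,-1],
  [0,0.01,0.48,0,0,0,-1],
])

```text
clock: 3.42
position: [635.2, 138.2, 326.3]
ee_rot: [0.117, 0.993, -0.002, -0.003]
contact_force: [-0.3, -0.3, 1.5]
gripper_width: 0.0
grasp_force: 0.0
```

Request:
carry_out([
  [0.04,0,0,0,0,0,-1],
  [0.08,0,0,0,0,0,-1],
  [0.12,0,0,0,0,0,-1],
  [0.15,0,0,0,0,0,-1],
  [0.18,0,0,0,0,0,-1],
  [0.21,0,0,0,0,0,-1],
  [0.24,0,0,0,0,0,-1],
  [0.26,0,0,0,0,0,-1],
  [0.275,0,0,0,0,0,-1],
  [0.275,0,0,0,0,0,-1],
])

```text
clock: 4.68
position: [582.5, 152.9, 328.6]
ee_rot: [0.116, 0.993, -0.0, -0.0]
contact_force: [0.8, -0.1, 1.4]
gripper_width: -0.3
grasp_force: 0.5
```

```bash
cat >> h.py <<'E'
def dark(name,lo=150):
    """knob by colour+height in machine axes, fingers shown too"""
    im,P=pts(name); q=P.reshape(-1,3); m=np.c_[(q[:,:2]-C)@M,q[:,2]]
    k=(m[:,2]>lo)&(m[:,2]<196)&(abs(m[:,0])<80)&(abs(m[:,1])<80)&(im.reshape(-1,3).max(1)<45)
    print(name,k.sum(),np.percentile(m[k],[2,50,98],axis=0).round(1).tolist())
    return im
E
python3 - <<'E'
from h import *
rows((60,46,156))
im=dark("side"); save(cv2.resize(im[150:300,150:350],(800,600)),"s3.png")
E
```

```text
now [ 29.5  47.  155.6] clk 4.675 F [ 0.8 -0.1  1.4]
(60, 46, 156) [-0.153 -0.005 -0.002] [-0. -0. -0.]
side 371 [[-14.2, 35.5, 162.3], [-5.6, 55.7, 183.6], [32.8, 64.4, 195.8]]
```

View pics/s3.png

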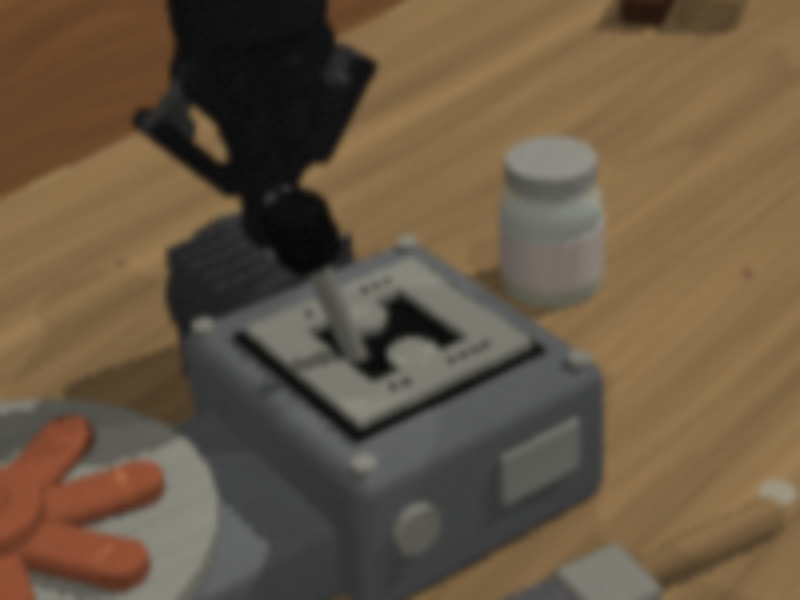

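The lever is now in the crossbar, still to the left, with the knob at mx≈1. I'll check how low the gripper's linkage hangs beside the fingers before the sideways push.

```bash
python3 - <<'E'
from h import *
s=arm.read_state()["position"]; a=tomach(s); tip=s[2]-173
for n in("side",):
    im,P=pts(n); q=P.reshape(-1,3); m=np.c_[(q[:,:2]-C)@M-a,q[:,2]-tip]
    k=(abs(m[:,0])<45)&(abs(m[:,1])<75)&(m[:,2]<140)
    for lo in range(-60,60,5):
        z=m[k&(m[:,1]>=lo)&(m[:,1]<lo+5)&(m[:,2]>5)&(m[:,0]>-12)]
        if len(z): print(lo,len(z),z[:,2].min().round(),z[:,2].max().round())
E
```

```text
-60 16 81.0 94.0
-55 27 72.0 96.0
-50 39 67.0 99.0
-45 53 59.0 109.0
-40 81 54.0 117.0
-35 74 47.0 118.0
-30 54 44.0 116.0
-25 45 44.0 114.0
-20 13 43.0 114.0
-15 31 39.0 113.0
-10 58 36.0 116.0
-5 94 37.0 115.0
0 42 35.0 116.0
5 55 7.0 117.0
10 113 6.0 117.0
15 84 24.0 119.0
20 67 47.0 123.0
25 68 45.0 123.0
30 75 47.0 140.0
35 148 55.0 140.0
40 67 62.0 113.0
45 48 65.0 103.0
50 36 71.0 98.0
55 32 81.0 94.0
```

The linkage starts about 44 mm above the tips, so I'll push sideways with the tips at about 172 mm. First I'll go around the knob to its left.

Request:
carry_out([
  [-0.08,0,-0.03,0,0,0,-1],
  [-0.15,0,-0.08,0,0,0,-1],
  [-0.15,0.12,-0.08,0,0,0,-1],
  [-0.15,0.26,-0.08,0,0,0,-1],
  [-0.08,0.26,-0.08,0,0,0,-1],
  [0.06,0.26,-0.08,0,0,0,-1],
  [0.14,0.26,-0.08,0,0,0,-1],
  [0.14,0.26,-0.08,0,0,0,-1],
])

```text
clock: 5.78
position: [566.4, 210.2, 345.0]
ee_rot: [0.116, 0.993, -0.0, -0.0]
contact_force: [0.3, -0.1, 0.2]
gripper_width: 0.2
grasp_force: 0.0
```

```bash
python3 - <<'E'
from h import *
rows((1,-10,172))
for n in("top","side"):
    im,P=pts(n); q=P.reshape(-1,3); m=np.c_[(q[:,:2]-C)@M,q[:,2]]
    k=(m[:,2]>155)&(m[:,2]<206)&(abs(m[:,0])<60)&(m[:,1]<72)&(m[:,1]>0); print(n,k.sum(),np.percentile(m[k],[1,50,99],axis=0).round(1).tolist())
    k=(m[:,2]>165)&(m[:,2]<206)&(abs(m[:,0])<60)&(m[:,1]<130)&(m[:,1]>73); print(n,'finger',k.sum(),np.percentile(m[k],[1,50,99],axis=0).round(1).tolist())
E
```

```text
now [  0.6  99.  172. ] clk 5.775 F [ 0.3 -0.1  0.2]
(1, -10, 172) [-0.001 -0.545  0.   ] [-0. -0.  0.]
top 214 [[-17.2, 27.8, 169.5], [-4.2, 39.4, 192.7], [13.8, 58.8, 200.3]]
top finger 1 [[-8.9, 86.0, 190.9], [-8.9, 86.0, 190.9], [-8.9, 86.0, 190.9]]
side 327 [[-14.5, 33.0, 161.3], [-7.9, 52.3, 185.6], [12.4, 65.0, 198.6]]
side finger 225 [[-9.8, 86.0, 172.5], [-5.2, 103.7, 191.8], [8.9, 113.2, 205.5]]
```

The lever is neutral (mx≈-1). Now I'll push it to the right slowly.

Request:
carry_out([
  [0,-0.05,0,0,0,0,-1],
  [0,-0.1,0,0,0,0,-1],
  [0,-0.15,0,0,0,0,-1],
  [0,-0.2,0,0,0,0,-1],
  [0,-0.25,0,0,0,0,-1],
  [0,-0.3,0,0,0,0,-1],
  [0,-0.35,0,0,0,0,-1],
  [0,-0.4,0,0,0,0,-1],
  [0,-0.45,0,0,0,0,-1],
  [0,-0.49,0,0,0,0,-1],
  [0,-0.52,0,0,0,0,-1],
  [0,-0.52,0,0,0,0,-1],
])

```text
clock: 7.38
position: [543.2, 108.2, 344.5]
ee_rot: [0.117, 0.993, -0.0, -0.0]
contact_force: [0.2, -1.1, -0.1]
gripper_width: 0.0
grasp_force: 0.0
```

```bash
python3 - <<'E'
from h import *
rows((1,-14,172))
for n in("top","side"):
    im,P=pts(n); q=P.reshape(-1,3); m=np.c_[(q[:,:2]-C)@M,q[:,2]]
    k=(m[:,2]>155)&(m[:,2]<206)&(abs(m[:,0])<60)&(m[:,1]<-22)&(m[:,1]>-90); print(n,k.sum(),np.percentile(m[k],[1,50,99],axis=0).round(1).tolist())
    if n=="side": save(cv2.resize(im[150:300,150:350],(800,600)),"s4.png")
E
```

```text
now [  1.6  -5.6 171.5] clk 7.375 F [ 0.2 -1.1 -0.1]
(1, -14, 172) [ 0.003 -0.042 -0.002] [-0. -0. -0.]
top 45 [[-17.1, -50.3, 181.3], [-13.8, -39.4, 194.3], [-9.9, -28.0, 199.9]]
side 235 [[-14.6, -49.7, 156.4], [-9.3, -31.7, 187.9], [10.7, -22.3, 200.2]]
```

View pics/s4.png

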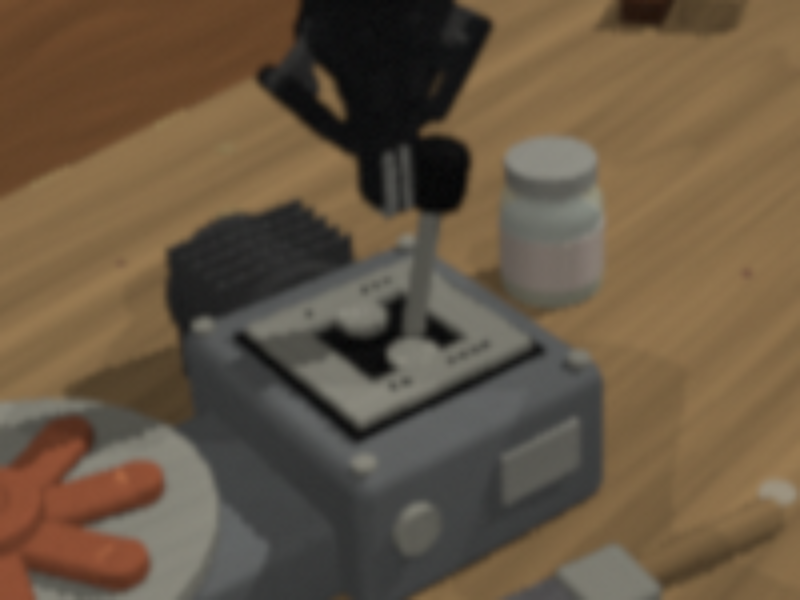

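The lever's stem at (415,330) is nearly at the right-hand slot, about a≈0.2. I'll push about 10 mm further in small steps.

Request:
carry_out([
  [0,-0.02,0,0,0,0,-1],
  [0,-0.04,0,0,0,0,-1],
  [0,-0.05,0,0,0,0,-1],
  [0,-0.05,0,0,0,0,-1],
])

```text
clock: 7.98
position: [541.1, 98.9, 344.8]
ee_rot: [0.117, 0.993, -0.0, 0.0]
contact_force: [-0.2, 1.5, -0.7]
gripper_width: 0.1
grasp_force: 0.3
```

```bash
cat >> h.py <<'E'
def kn(ymax,ns=("top","side")):
  for n in ns:
    im,P=pts(n); q=P.reshape(-1,3); m=np.c_[(q[:,:2]-C)@M,q[:,2]]
    k=(m[:,2]>155)&(m[:,2]<206)&(abs(m[:,0])<75)&(m[:,1]<ymax)&(m[:,1]>-90); print(n,k.sum(),np.percentile(m[k],[1,50,99],axis=0).round(1).tolist())
  return im
E
python3 -c "
from h import *
rows((1,-20,172)); kn(-32)"
```

```text
now [  1.6 -15.2 171.8] clk 7.975 F [-0.2  1.5 -0.7]
(1, -20, 172) [ 0.003 -0.024 -0.001] [-0.  0. -0.]
top 45 [[-17.0, -59.7, 175.2], [-13.8, -48.6, 192.7], [-9.5, -37.4, 198.6]]
side 204 [[-15.2, -58.0, 156.9], [-9.9, -41.1, 186.9], [9.5, -32.3, 198.4]]
```

Request:
carry_out([
  [0,-0.01,0,0,0,0,-1],
  [0,-0.02,0,0,0,0,-1],
  [0,-0.02,0,0,0,0,-1],
])

```text
clock: 8.45
position: [540.2, 95.0, 344.7]
ee_rot: [0.117, 0.993, -0.0, -0.0]
contact_force: [0.4, 1.3, -0.1]
gripper_width: -0.1
grasp_force: 0.4
```

```bash
python3 -c "
from h import *
rows((1,30,172)); kn(-36)"
```

```text
now [  1.7 -19.2 171.7] clk 8.45 F [ 0.4  1.3 -0.1]
(1, 30, 172) [ 0.003  0.246 -0.001] [-0. -0. -0.]
top 47 [[-17.6, -64.1, 175.1], [-13.8, -52.5, 191.2], [-9.3, -42.5, 196.9]]
side 204 [[-15.0, -63.4, 155.9], [-9.5, -44.5, 185.5], [9.2, -36.2, 197.5]]
```

a≈0.28, so the lever is in line with the right-hand slot. I'll back off to the left and go around behind it, towards the robot.

Request:
carry_out([
  [0,0.06,0,0,0,0,-1],
  [0,0.15,0,0,0,0,-1],
  [0.12,0.15,0,0,0,0,-1],
  [0.26,0.15,0,0,0,0,-1],
  [0.26,0.02,0.03,0,0,0,-1],
  [0.26,-0.13,0.08,0,0,0,-1],
  [0.26,-0.13,0.08,0,0,0,-1],
])

```text
clock: 9.43
position: [483.1, 81.5, 328.1]
ee_rot: [0.117, 0.993, -0.001, -0.001]
contact_force: [1.0, -0.1, 0.6]
gripper_width: 0.0
grasp_force: 0.0
```

```bash
python3 -c "
from h import *
rows((12,-45,156)); im=kn(-10); save(cv2.resize(im[150:300,150:350],(800,600)),'s5.png')"
```

```text
now [-50.8 -45.4 155.1] clk 9.425 F [ 1.  -0.1  0.6]
(12, -45, 156) [-0.314  0.003 -0.005] [-0.    -0.001 -0.001]Traceback (most recent call last):
  File "<string>", line 3, in <module>
    rows((12,-45,156)); im=kn(-10); save(cv2.resize(im[150:300,150:350],(800,600)),'s5.png')
                           ~~^^^^^
  File "h.py", line 36, in kn
    k=(m[:,2]>155)&(m[:,2]<206)&(abs(m[:,0])<75)&(m[:,1]<ymax)&(m[:,1]>-90); print(n,k.sum(),np.percentile(m[k],[1,50,99],axis=0).round(1).tolist())
                                                                                             ~~~~~~~~~~~~~^^^^^^^^^^^^^^^^^^^^^^^
    return _quantile_unchecked(
        a, q, axis, out, overwrite_input, method, keepdims, weights)
    return _ureduce(a,
                    func=_quantile_ureduce_func,
    ...<5 lines>...
                    overwrite_input=overwrite_input,
                    method=method)
    r = func(a, **kwargs)
    result = _quantile(arr,
                       quantiles=q,
    ...<2 lines>...
                       out=out,
                       weights=wgt)
    slices_having_nans = np.isnan(arr[-1, ...])
                                  ~~~^^^^^^^^^
IndexError: index -1 is out of bounds for axis 0 with size 0
```

Request:
carry_out([
  [-0.04,0,0,0,0,0,-1],
  [-0.08,0,0,0,0,0,-1],
  [-0.12,0,0,0,0,0,-1],
  [-0.16,0,0,0,0,0,-1],
  [-0.2,0,0,0,0,0,-1],
  [-0.2,0,0,0,0,0,-1],
])

```text
clock: 10.22
position: [523.1, 72.4, 328.6]
ee_rot: [0.117, 0.993, 0.0, 0.0]
contact_force: [0.1, 0.6, 0.8]
gripper_width: -0.4
grasp_force: 0.1
```

```bash
python3 -c "
from h import *
rows((12,-45,156)); im=kn(-10,('side',)); save(cv2.resize(im[150:300,150:350],(800,600)),'s5.png')"
```

```text
now [ -9.8 -45.  155.6] clk 10.225 F [0.1 0.6 0.8]
(12, -45, 156) [-0.109  0.    -0.002] [ 0.  0. -0.]
side 390 [[-21.9, -71.0, 156.3], [-15.7, -37.3, 180.7], [26.4, -13.9, 205.6]]
```

View pics/s5.png

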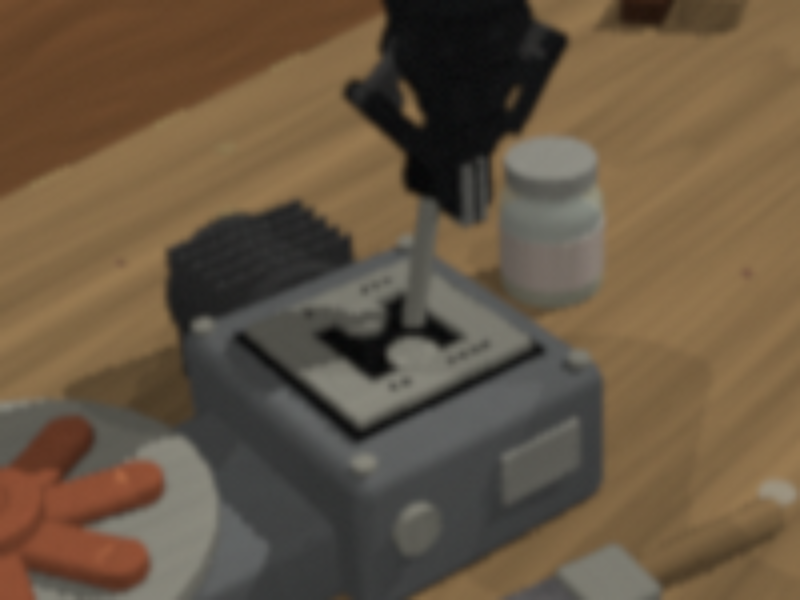

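The fingers are behind the knob and the stem at (420,315) has begun to move into the third slot. I'll keep pushing forward.

Request:
carry_out([
  [-0.03,0,0,0,0,0,-1],
  [-0.05,0,0,0,0,0,-1],
  [-0.07,0,0,0,0,0,-1],
  [-0.09,0,0,0,0,0,-1],
  [-0.1,0,0,0,0,0,-1],
  [-0.1,0,0,0,0,0,-1],
])

```text
clock: 11.02
position: [542.2, 68.0, 328.7]
ee_rot: [0.117, 0.993, -0.0, 0.0]
contact_force: [-0.9, 0.4, -0.6]
gripper_width: 0.1
grasp_force: 0.4
```

Request:
carry_out([
  [-0.01,0,0,0,0,0,-1],
  [-0.015,0,0,0,0,0,-1],
  [-0.015,0,0,0,0,0,-1],
])

```text
clock: 11.4
position: [545.0, 67.3, 328.7]
ee_rot: [0.116, 0.993, -0.0, 0.0]
contact_force: [-1.1, 0.4, -0.7]
gripper_width: 0.3
grasp_force: 0.6
```

```bash
python3 -c "
from h import *
rows((12,-45,156)); im=kn(-10,('side',))
im,P=pts('side'); q=P.reshape(-1,3); m=np.c_[(q[:,:2]-C)@M,q[:,2]]
k=(m[:,2]>110)&(m[:,2]<145)&(abs(m[:,0])<60)&(abs(m[:,1]+30)<25)
A=np.c_[m[k][:,2]-20,]; print(k.sum(), 'f~',np.arctan(np.median(m[k][:,0]/(m[k][:,2]-20))))"
```

```text
now [ 12.7 -45.  155.7] clk 11.4 F [-1.1  0.4 -0.7]
(12, -45, 156) [ 0.003 -0.    -0.001] [ 0.  0. -0.]
side 391 [[0.7, -71.8, 155.9], [7.1, -36.5, 180.1], [50.8, -14.3, 205.6]]
95 f~ 0.2480990682481139
```

No stop felt yet. I'll advance in 1 mm steps.

Request:
carry_out([
  [-0.005,0,0,0,0,0,-1],
  [-0.01,0,0,0,0,0,-1],
  [-0.01,0,0,0,0,0,-1],
])

```text
clock: 11.88
position: [546.9, 66.8, 328.7]
ee_rot: [0.117, 0.993, 0.0, 0.0]
contact_force: [-0.7, 0.5, -1.3]
gripper_width: 0.2
grasp_force: 0.6
```

Request:
carry_out([
  [-0.005,0,0,0,0,0,-1],
  [-0.005,0,0,0,0,0,-1],
])

```text
clock: 12.12
position: [547.9, 66.6, 328.7]
ee_rot: [0.116, 0.993, 0.0, 0.0]
contact_force: [-1.6, 0.8, -1.7]
gripper_width: 0.1
grasp_force: 0.6
```

Request:
carry_out([
  [-0.005,0,0,0,0,0,-1],
  [-0.005,0,0,0,0,0,-1],
])

```text
clock: 12.38
position: [548.9, 66.3, 328.7]
ee_rot: [0.117, 0.993, -0.0, -0.0]
contact_force: [0.1, 1.0, -0.3]
gripper_width: 0.2
grasp_force: 0.6
```

```bash
python3 -c "
from h import *
rows((12,-45,156)); im=kn(-10,('side',))
im,P=pts('side'); q=P.reshape(-1,3); m=np.c_[(q[:,:2]-C)@M,q[:,2]]
k=(m[:,2]>110)&(m[:,2]<145)&(abs(m[:,0])<60)&(abs(m[:,1]+30)<25)
print(k.sum(), 'f~',np.arctan(np.median(m[k][:,0]/(m[k][:,2]-20))))"
```

```text
now [ 16.7 -45.  155.7] clk 12.375 F [ 0.1  1.  -0.3]
(12, -45, 156) [ 0.024  0.    -0.002] [-0. -0. -0.]
side 386 [[4.9, -71.4, 156.6], [11.3, -36.2, 179.5], [54.4, -14.1, 205.6]]
89 f~ 0.2722152066656251
```

Request:
carry_out([
  [-0.005,0,0,0,0,0,-1],
  [-0.005,0,0,0,0,0,-1],
])

```text
clock: 12.72
position: [549.8, 66.1, 328.7]
ee_rot: [0.116, 0.993, 0.0, 0.0]
contact_force: [-0.7, 0.2, -0.5]
gripper_width: 0.1
grasp_force: 0.6
```

Request:
carry_out([
  [-0.005,0,0,0,0,0,-1],
  [-0.005,0,0,0,0,0,-1],
])

```text
clock: 12.98
position: [550.8, 65.9, 328.7]
ee_rot: [0.117, 0.993, -0.0, 0.0]
contact_force: [-0.9, 0.6, -0.6]
gripper_width: 0.0
grasp_force: 0.6
```

Request:
carry_out([
  [-0.005,0,0,0,0,0,-1],
  [-0.005,0,0,0,0,0,-1],
])

```text
clock: 13.22
position: [551.8, 65.6, 328.7]
ee_rot: [0.117, 0.993, -0.0, 0.0]
contact_force: [-1.2, 1.4, -1.1]
gripper_width: -0.1
grasp_force: 0.6
```

```bash
cat >> h.py <<'E'
def stem():
    im=kn(-10,('side',)); im,P=pts('side'); q=P.reshape(-1,3); m=np.c_[(q[:,:2]-C)@M,q[:,2]]
    k=(m[:,2]>110)&(m[:,2]<145)&(abs(m[:,0])<60)&(abs(m[:,1]+30)<25)
    print(k.sum(),'f~',np.arctan(np.median(m[k][:,0]/(m[k][:,2]-20)))); return im
E
python3 -c "
from h import *
rows((12,-45,156));stem()"
```

```text
now [ 19.7 -45.  155.7] clk 13.225 F [-1.2  1.4 -1.1]
(12, -45, 156) [ 0.039  0.    -0.001] [-0.  0. -0.]
side 397 [[7.2, -71.7, 156.4], [13.9, -36.1, 179.8], [59.8, -14.8, 205.7]]
94 f~ 0.2966653497547386
```

Request:
carry_out([
  [-0.005,0,0,0,0,0,-1],
  [-0.005,0,0,0,0,0,-1],
])

```text
clock: 13.58
position: [552.8, 65.4, 328.7]
ee_rot: [0.116, 0.993, 0.0, 0.0]
contact_force: [-0.9, 0.7, -1.2]
gripper_width: 0.0
grasp_force: 0.6
```

Request:
carry_out([
  [-0.005,0,0,0,0,0,-1],
  [-0.005,0,0,0,0,0,-1],
])

```text
clock: 13.82
position: [553.7, 65.2, 328.6]
ee_rot: [0.117, 0.993, -0.0, -0.0]
contact_force: [-2.2, 1.3, -0.3]
gripper_width: 0.3
grasp_force: 0.8
```

```bash
python3 -c "
from h import *
rows((12,-45,156));im=stem(); save(cv2.resize(im[150:300,150:350],(800,600)),'s6.png')"
```

```text
now [ 21.6 -45.  155.6] clk 13.825 F [-2.2  1.3 -0.3]
(12, -45, 156) [ 0.048  0.    -0.002] [-0. -0. -0.]
side 390 [[9.3, -71.6, 156.6], [15.8, -36.1, 179.4], [56.3, -13.7, 205.7]]
86 f~ 0.30512538853543547
```

View pics/s6.png

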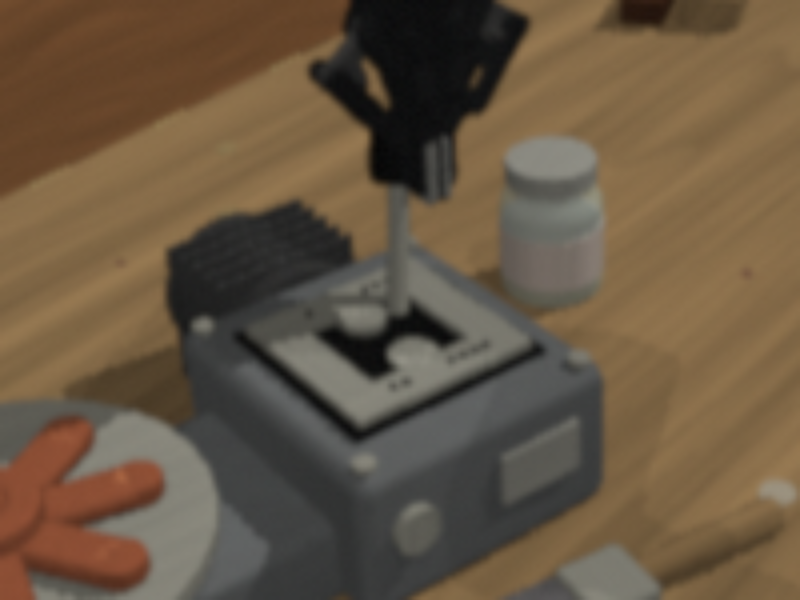

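The stem at (400,300) appears to be at the slot's far end. A further 1–2 mm should confirm the stop.

Request:
carry_out([
  [-0.005,0,0,0,0,0,-1],
  [-0.005,0,0,0,0,0,-1],
])

```text
clock: 14.18
position: [554.5, 65.0, 328.5]
ee_rot: [0.117, 0.993, -0.0, -0.0]
contact_force: [-1.7, 1.0, -1.1]
gripper_width: 0.2
grasp_force: 1.2
```

Request:
carry_out([
  [-0.004,0,0,0,0,0,-1],
  [-0.004,0,0,0,0,0,-1],
])

```text
clock: 14.42
position: [555.2, 64.8, 328.4]
ee_rot: [0.117, 0.993, -0.0, -0.001]
contact_force: [-3.5, 2.0, -1.9]
gripper_width: -0.1
grasp_force: 1.6
```

Force is now climbing with each step (grasp reading 0.6→1.6), so the lever is on its stop. I'll back off, rise and check.

Request:
carry_out([
  [0.05,0,0,0,0,0,-1],
  [0.2,0,0,0,0,0,-1],
  [0.35,0,0,0,0,0,-1],
  [0.5,0,-0.2,0,0,0,-1],
  [0.7,0,-0.5,0,0,0,-1],
  [0.9,0,-0.7,0,0,0,-1],
  [0.9,0,-0.7,0,0,0,-1],
  [0.9,0,-0.7,0,0,0,-1],
])

```text
clock: 15.42
position: [379.9, 106.3, 469.2]
ee_rot: [0.116, 0.993, 0.001, 0.001]
contact_force: [0.5, -0.3, -0.4]
gripper_width: 0.1
grasp_force: 0.0
```

```bash
python3 -c "
from h import *
rows((0,0,300)); kn(0); im=stem(); t,_=arm.get_image('top'); a=cv2.resize(im[150:300,150:300],(400,400)); b=cv2.resize(t[140:290,180:330],(400,400)); save(np.hstack([a,b]),'s7.png')"
```

```text
now [-156.9  -45.2  296.2] clk 15.425 F [ 0.5 -0.3 -0.4]
(0, 0, 300) [-0.785  0.226 -0.017] [0.001 0.001 0.   ]
top 312 [[30.9, -63.2, 164.3], [46.4, -46.6, 185.4], [65.0, -28.4, 193.4]]
side 246 [[33.2, -58.9, 158.6], [41.6, -38.8, 176.3], [60.7, -27.6, 191.6]]
side 245 [[32.9, -58.1, 158.4], [41.9, -38.6, 176.3], [58.8, -26.8, 191.7]]
84 f~ 0.30917321571241807
```

View pics/s7.png

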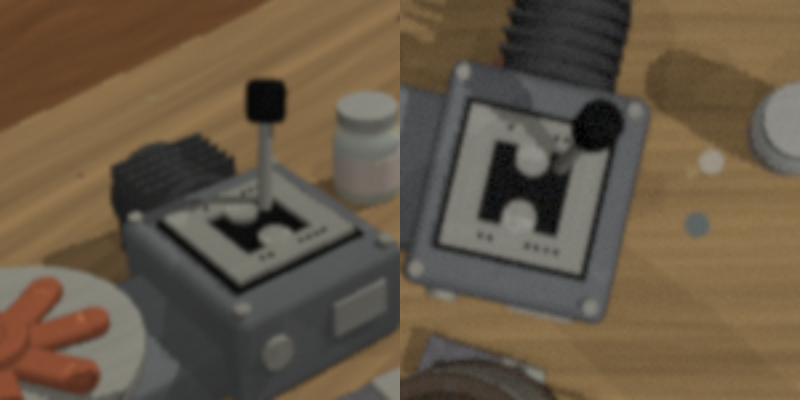

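The picture shows the lever in the far-right slot, with the knob at about (48,-46) mm against an expected (47,-46). The fingers are clear and the jar, brush and rosette haven't moved.

```bash
python3 -c "
from bench import arm
print(arm.job_done())"
```

```text
the job is handed in; nothing more can be done
None
```

The gear lever is home against its stop in the third slot, moved only by pushing with closed fingers; the arm is clear of everything and the job was handed in at about 15.5 s.

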